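Put the rusks away in the swing-lid snack bin

TASK

Push the wooden lid of the snack bin round on its pivot pin until it is fully open, lying over the deck against the back rail, then pick up the blue tray by its handle and tip it low over the bin's mouth so that its rusks slide in, and put every other rusk that lies about into the bin as well. Set the empty tray back flat on the middle of the cork mat, and swing the lid shut again, flat over the mouth and fully home against the rail. Keep the lid on its pin, and leave the jar, the mug and the pepper mill alone.

Things in the scene. Friction and masses are not known exactly. Their poses are not given: they have to be found in the camera images.
- bin: snack bin: grey box fixed on the counter, spanning x -114 to +122 mm, y -195 to +195 mm of its origin, 120 mm high; origin on its underside. The -y half is hollow with a mouth on top; the +y half is a solid deck level with the rim. Along the back (+x) edge two brass rail strips, 16 mm high, front faces at x = +107 mm, are the lid's stops; the steel pivot pin stands in the 90 mm gap between them
- bin_mouth (a point): centre of the bin's mouth at rim height (120 mm above the counter); the mouth measures 160 mm (bin x) by 144 mm (bin y) with upright walls; the inner floor lies 112 mm below. Axes as the bin's
- bin_deck (a point): point on the deck (top of the bin's +y half, 120 mm above the counter) over which the lid's centre lies when the lid is swung fully open against the rail
- lid_home (a point): point at rim height over which the lid's centre lies when the lid is fully closed against the rail, covering the whole mouth
- bin_pin (a point): foot of the pivot pin on the bin's top, 120 mm above the counter; the pin is 10 mm in diameter and 30 mm tall
- lid: loose brown wooden board 205 x 205 x 16 mm, 0.4 kg, flat on the bin's top, a 14 mm corner hole over the pin; no handle. Origin: hole centre, underside; it reaches -185 to +20 mm along its x and its y. Closed: same yaw as the bin, +x edge on the rail. Open: yaw 1.57 less (clockwise from above), +y edge on the rail. Starts closed or ajar. Push its -y edge to open, its -x edge to close (2 to 5 N)
- lid_centre (a point): centre of the lid board on its underside
- mat: thin cork mat fixed on the counter, 250 mm (its x) by 160 mm (its y) by 5 mm; origin at the centre of its underside
- tray: blue snack tray, 0.3 kg: floor 180 mm (x) by 120 mm (y), 6 mm thick, 28 mm high sides at -y, +y and the back (-x); the front (+x) end is the open spout. A light wooden handle block stands behind the back. Origin: underside, centre of the floor. Starts on the cork mat, x along the mat's x, with rusks on it; they slide off when it is tilted past about 35 degrees
- tray_handle (a point): grip point in the tray's wooden handle block, which is 22 mm thick (tray x), 60 mm wide (tray y) and 80 mm tall from the tray's underside; this point is on its centre plane, 58 mm above the underside and 101 mm behind the tray's origin
- tray_spout (a point): middle of the tray's open front edge, on top of the floor, 90 mm ahead of the tray's origin
- rusk1: golden-brown rusk (hard biscuit bar), 60 mm (x) by 32 mm (y) by 22 mm (z), 35 g; origin at the centre of its underside. If present, starts on the tray
- rusk2: golden-brown rusk (hard biscuit bar), 60 mm (x) by 32 mm (y) by 22 mm (z), 35 g; origin at the centre of its underside. If present, starts on the tray
- rusk3: golden-brown rusk (hard biscuit bar), 60 mm (x) by 32 mm (y) by 22 mm (z), 35 g; origin at the centre of its underside. If present, starts on the tray
- rusk4: golden-brown rusk (hard biscuit bar), 60 mm (x) by 32 mm (y) by 22 mm (z), 35 g; origin at the centre of its underside. If present, starts on the tray
- rusk5: golden-brown rusk (hard biscuit bar), 60 mm (x) by 32 mm (y) by 22 mm (z), 35 g; origin at the centre of its underside. If present, starts on the bare counter
- rusk6: golden-brown rusk (hard biscuit bar), 60 mm (x) by 32 mm (y) by 22 mm (z), 35 g; origin at the centre of its underside. If present, starts on the bare counter
- rusk7: golden-brown rusk (hard biscuit bar), 60 mm (x) by 32 mm (y) by 22 mm (z), 35 g; origin at the centre of its underside. If present, starts on the bare counter
- jar: amber glass jar with cork lid, 90 mm across, 130 mm tall, a bystander; origin at the centre of its underside
- mug: white mug, 84 mm across, 95 mm tall, a bystander; origin at the centre of its underside
- mill: dark wooden pepper mill, 56 mm across, 140 mm tall, a bystander; origin at the centre of its underside

How it is judged:
By the outcome, as a careful person would: the job done as asked, in the order asked, and still so for the second after the job is handed in, with the robot touching nothing.
Of rusk1, rusk2, rusk3, rusk4 only 2 to 4 are there at a start; the rules pass over those that are not, and their reading is None.
Of rusk5, rusk6, rusk7 only 2 to 3 are there at a start; the rules pass over those that are not, and their reading is None.
At some moment in a run one of rusk1, rusk2, rusk3, rusk4, rusk5, rusk6, rusk7 may be knocked a few centimetres aside while the robot is not near it.
It also fails if it takes over 210 s, if anything falls off the work surface, if the arm or the gripper's body presses on something with over 40 N, if the wrist force passes 120 N, or if a joint passes its speed limit or range.

ROBOT

A 6-joint arm with a two-finger parallel gripper is mounted at the origin on the work surface. World frame = base frame: x ahead of the robot, y to its left, z up, the work surface at z = 0. Lengths are in m, angles in rad, forces in N, time in s.
With the tool pointing down it reaches from about 0.325 to 0.9 m from the base axis. Payload 6.1 kg.
Tool frame: the origin (TCP) lies at the very end of the fingers, on their centre line; the grasp point (between the pads) lies 19 mm behind it; z points along the fingers, y is the line along which they close (so a half turn about z gives the same grasp; the last joint's range is limited). The gripper opens to 85 mm and grips with 20 to 120 N. Pads are 22 mm wide; open, the fingers measure 114 mm over their backs; the gripper's body (76 mm by 85 mm) begins 54 mm behind the grasp point. The pads swing forward as they close: fully open they stand 13 mm farther back than shut.
Start: joints at [-1.235, 0.22, 1.526, -0, 1.395, -0.126], TCP at [0.278, -0.56, 0.209] pointing down, gripper open.
Joint ranges: [-2.98, 2.98], [-0.91, 2.08], [0.09, 2.57], [-1.24, 4.39], [0.2, 2.65], [-2.68, 2.68]. Speed limits (rad/s): [2.57, 2.57, 3.01, 3.14, 3.14, 3.14].

INTERFACE

Orientations are given as a 3x3 rotation matrix whose columns are the frame's x, y, z axes.
In Python, from station import env gives the robot as it stands.
- The arm moves only by the shell command python3 inch.py 'ROWS' [FORCE]. ROWS is a JSON list of rows, 1 to 12 of them, each an object with the fields jaw (the finger opening in m), x, y, z (the shift in m), rx, ry, rz (a rotation vector in rad); a field left out counts as zero (the opening has to be given); each row shifts and turns the commanded pose from where the row before left it, along the tool's axes as they then stand; what a row does not reach is not made up. A row lasts 1/10 s, in which the tool goes at most 0.05 m and 0.15 rad, less where a joint would pass 70% of its speed; a pose out of reach is approached as far as the arm can. The fingers move at their own pace and stop on an object; FORCE is the grip in N (left out, the last holds). Time passes only in rows, so rows that do not move let the fingers close. It prints the time, the measured TCP pose, the force, the opening and the grip force at its end. Input that does not fit is refused with a message, and nothing moves.
- env.observe(): the state, without advancing time (a new reading comes with each control period).
- env.grab_frame(name): name is "scene" or "top" or "wrist"; returns a dict with "pixels" (384x512x3 uint8, red, green, blue), "range_z" (384x512 float32, m along the optical axis (not along the pixel's ray), 0 where there is no reading), "fx", "fy", "cx", "cy" (pixels), "k1" (the pictures are not rectified: a ray, as slopes to the right and down, at radius r is drawn at 1 + k1 r^2 times it, then the intrinsics apply), "world_from_camera" (4x4, takes a point from camera to world coordinates). Camera axes: x right, y down, z forward; pixel columns grow to the right and rows downward; lengths in m; the calibration is good to about 2 mm. A picture is of the moment at which its call begins.
- env.job_done(): hands the job in; it is judged then, once.
The state is a dict: "t": time; "joint_pos": joint angles; "joint_velocities": joint speeds; "joint_torque": joint torques, N m; "position": TCP position; "tool_rot": TCP orientation; "force": force on the tool from outside, world axes, zero at the start; "wrist_torque": the same for the moment, N m; "width": finger opening in m; "grasp_force": force on a finger pad.
Only numpy, scipy, OpenCV 4.12 (cv2) and the standard library are available. Lean on these libraries where they do the work, as an engineer would, in place of code of your own. Each camera call takes 0.05 s, during which the arm holds its last target. There are 200 camera calls.

## Working session

There is one attempt and no reset: what is moved stays moved. The work goes in short steps, Python scripts to look and compute and a shell command to move; the robot and the scene stay as the last step left them, time stands still between calls to the robot, and variables do not carry over. Pictures are saved under pics/ and viewed, at most 14 in all, crops included, and the job is handed in when it is done.

```bash
ls; mkdir -p pics; cat > h.py <<'E'
import numpy as np, cv2
from station import env
def grab(n,save=None):
    f=env.grab_frame(n)
    if save: cv2.imwrite('pics/'+save,cv2.cvtColor(f['pixels'],cv2.COLOR_RGB2BGR))
    return f
def cloud(f):
    h,w=f['range_z'].shape
    K=np.array([[f['fx'],0,f['cx']],[0,f['fy'],f['cy']],[0,0,1.]])
    u,v=np.meshgrid(np.arange(w),np.arange(h))
    p=cv2.undistortPoints(np.stack([u,v],-1).reshape(-1,1,2).astype(float),K,np.array([f['k1'],0,0,0.]))
    p=p.reshape(h,w,2)
    z=f['range_z'][...,None]
    c=np.concatenate([p*z,z],-1)
    T=np.array(f['world_from_camera'])
    X=c@T[:3,:3].T+T[:3,3]; X[f['range_z']==0]=np.nan
    return X
E
python3 - <<'E'
from h import *
for n in ('scene','top','wrist'):
    f=grab(n,n+'0.png'); np.savez('pics/'+n+'0.npz',X=cloud(f),px=f['pixels'])
    print(n,np.round(f['world_from_camera'],3).tolist(),f['fx'],f['k1'])
s=env.observe(); print(s['position'],s['tool_rot'],s['t'])
E
```

```text
inch.py
pics
station.py
scene [[0.76, 0.361, -0.54, 1.188], [0.65, -0.427, 0.628, -0.654], [-0.004, -0.829, -0.56, 0.693], [0.0, 0.0, 0.0, 1.0]] 378.6719514058751 -0.10460617418382359
top [[-0.007, -0.993, 0.119, 0.469], [-1.0, 0.005, -0.015, 0.05], [0.015, -0.119, -0.993, 1.228], [0.0, 0.0, 0.0, 1.0]] 477.9690479932671 -0.16688245710667884
wrist [[0.446, -0.852, -0.275, 0.348], [-0.895, -0.425, -0.134, -0.525], [-0.003, 0.306, -0.952, 0.373], [0.0, 0.0, 0.0, 1.0]] 268.88162110042714 -0.003144593398540142
[ 0.2782933  -0.55908027  0.20794024] [[ 8.95281634e-01  4.45500313e-01 -5.16837631e-04]
 [ 4.45500587e-01 -8.95280587e-01  1.37760161e-03]
 [ 1.51007250e-04 -1.46359289e-03 -9.99998918e-01]] 0.15
```
View pics/top0.png

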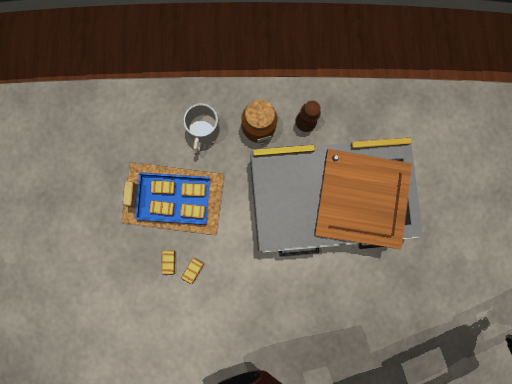

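View pics/scene0.png

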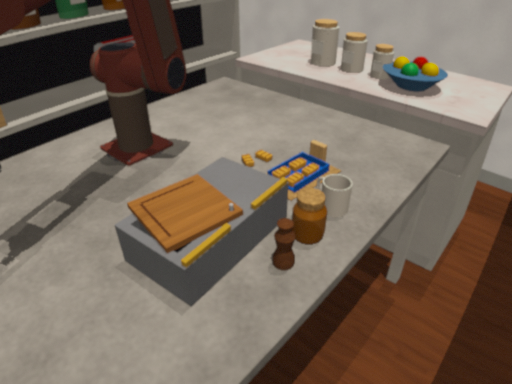

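The top view shows the bin at right, with the lid ajar at (365,198) and the pin at (336,157). The tray is on the mat at (175,200), handle at the left (+y), carrying 4 rusks. Two loose rusks lie at (168,262) and (192,270). The mug, jar and mill stand along the back edge. The scene view agrees.

```bash
cat >> h.py <<'E'
def rect(P):
    (c,s,a)=cv2.minAreaRect(P[:,:2].astype(np.float32)*1000)
    return np.round(c,1),np.round(s,1),round(a,1),np.round(cv2.boxPoints((c,s,a))).tolist()
def rusks(X,px,zmin=0.012,zmax=0.2):
    hsv=cv2.cvtColor(px,cv2.COLOR_RGB2HSV)
    m=cv2.inRange(hsv,(12,110,110),(30,255,255))&((X[...,2]>zmin)&(X[...,2]<zmax)&(np.hypot(X[...,0],X[...,1])>.2)).astype(np.uint8)*255
    m=cv2.morphologyEx(m,cv2.MORPH_CLOSE,np.ones((3,3)))
    n,l,st,ce=cv2.connectedComponentsWithStats(m)
    for i in range(1,n):
        if st[i,4]>40:
            P=X[l==i]; P=P[np.isfinite(P[:,2])]; print(np.round(ce[i]),st[i,4],'z',np.round(np.percentile(P[:,2],[10,50,95]),3),*rect(P[P[:,2]>np.median(P[:,2])-.008]))
E
python3 - <<'E'
from h import *
d=np.load('pics/top0.npz'); X,px=d['X'],d['px']; hsv=cv2.cvtColor(px,cv2.COLOR_RGB2HSV); Z=X[...,2]
print('counter z',np.nanmedian(Z[300:350,50:150]))
rusks(X,px)
def comp(name,m,k=1):
    n,l,st,ce=cv2.connectedComponentsWithStats(m.astype(np.uint8))
    for i in np.argsort(-st[1:,4])[:k]+1:
        P=X[l==i]; print(name,np.round(ce[i]),st[i,4],'z',np.round(np.percentile(P[:,2],[5,50,95]),3),*rect(P))
h,s,v=hsv[...,0],hsv[...,1],hsv[...,2]
comp('blue',(h>100)&(h<130)&(s>120)&(Z<.1)&(Z>.0))
comp('handle',(Z>.06)&(X[...,1]>.3)&(X[...,0]<.55)&(X[...,0]>.3))
comp('mat',(h>5)&(h<25)&(s>70)&(Z<.009)&(Z>-.01)&(X[...,0]<.62),1)
comp('bintop',(Z>.11)&(Z<.128)&(s<60),1)
comp('rail',(h>20)&(h<32)&(s>150)&(Z>.125),2)
comp('lid',(h<20)&(s>100)&(Z>.125)&(Z<.145)&(X[...,0]>.2)&(X[...,0]<.56),1)
comp('things',(Z>.05)&(X[...,0]>.5)&(X[...,0]<.75)&~((Z<.145)&(Z>.11)&(X[...,1]<0)),6)
i=np.argwhere((Z>.143)&(Z<.17)&(X[...,0]>.4)&(X[...,0]<.58)&(X[...,1]<0)); print('pin',[(*q,*np.round(X[tuple(q)],3)) for q in i][:8])
E
```

```text
counter z -0.0016689355933415806
[260. 113.] 669 z [0.126 0.128 0.132] [782.6  13.2] [69.  67.9] 89.8 [[749.0, -21.0], [816.0, -21.0], [817.0, 48.0], [749.0, 48.0]]
[381. 142.] 358 z [0.131 0.134 0.138] [ 711.3 -276.7] [ 15.1 143.4] 4.5 [[698.0, -206.0], [709.0, -349.0], [724.0, -348.0], [713.0, -205.0]]
[283. 150.] 373 z [0.132 0.134 0.138] [693.3 -42.2] [ 14.9 144.3] 4.2 [[681.0, 29.0], [691.0, -115.0], [706.0, -114.0], [695.0, 30.0]]
[363. 199.] 7431 z [0.132 0.135 0.138] [ 577.8 -229.3] [206.7 205.9] 80.3 [[459.0, -314.0], [662.0, -348.0], [697.0, -145.0], [494.0, -110.0]]
[128. 192.] 136 z [0.079 0.082 0.086] [599.4 333.6] [20.3 59.5] 87.8 [[569.0, 325.0], [629.0, 322.0], [630.0, 343.0], [570.0, 345.0]]
[162. 187.] 269 z [0.028 0.031 0.035] [620.8 258.7] [59.3 30.1] 87.2 [[604.0, 230.0], [634.0, 228.0], [637.0, 288.0], [607.0, 289.0]]
[193. 189.] 269 z [0.028 0.031 0.035] [613.1 179.9] [56.9 29. ] 89.7 [[599.0, 152.0], [627.0, 151.0], [628.0, 208.0], [599.0, 208.0]]
[161. 208.] 276 z [0.028 0.031 0.034] [567.9 260.1] [59.2 30.5] 83.1 [[549.0, 233.0], [579.0, 229.0], [587.0, 288.
[... 1439 characters left out ...]
4.] 298 z [0.056 0.081 0.086] [599.  333.6] [23.4 60.4] 85.8 [[568.0, 324.0], [628.0, 320.0], [630.0, 343.0], [570.0, 347.0]]
things [259. 133.] 222 z [0.054 0.086 0.124] [741.4  13.3] [59.4 17. ] 89.8 [[733.0, -16.0], [750.0, -16.0], [750.0, 43.0], [733.0, 43.0]]
things [200. 139.] 194 z [0.055 0.079 0.095] [725.3 156.1] [48.  60.6] 0.1 [[701.0, 186.0], [701.0, 126.0], [749.0, 126.0], [749.0, 186.0]]
things [407. 218.] 51 z [0.077 0.1   0.109] [ 539.9 -342.7] [43.5  4.8] 4.0 [[518.0, -342.0], [518.0, -347.0], [562.0, -344.0], [561.0, -339.0]]
things [335. 157.] 15 z [0.146 0.147 0.15 ] [ 673.3 -160.6] [8.  7.2] 26.0 [[668.0, -159.0], [671.0, -166.0], [679.0, -162.0], [675.0, -156.0]]
pin []
```

```bash
cat >> h.py <<'E'
from scipy.spatial.transform import Rotation as Rn
BY=0.0765; ex=np.array([np.cos(BY),np.sin(BY)]); ey=np.array([-ex[1],ex[0]]); PIN=np.array([.6747,-.1613])
def b2w(x,y): return PIN+x*ex+y*ey   # bin axes, relative to pin
def to(x,y,z,yaw=BY):
    "remaining motion in present tool axes; tool pointing down, tool x at yaw"
    s=env.observe(); R=np.array(s['tool_rot'])
    T=np.array([[np.cos(yaw),np.sin(yaw),0],[np.sin(yaw),-np.cos(yaw),0],[0,0,-1]])
    d=np.array([x,y,z])-s['position']
    print('t',s['t'],'pos',np.round(s['position'],4),'F',np.round(s['force'],1),'w',s['width'],'j',np.round(s['joint_pos'],2))
    print('now-axes',np.round(R.T@d,4),'target-axes',np.round(T.T@d,4),'rotvec',np.round(Rn.from_matrix(R.T@T).as_rotvec(),3))
E
python3 inch.py '[{"jaw": 0, "rz": 0.128}, {"jaw": 0, "rz": 0.128}, {"jaw": 0, "rz": 0.128}, {"jaw": 0, "x": 0.035, "y": -0.0226, "z": 0.01}, {"jaw": 0, "x": 0.035, "y": -0.0226, "z": 0.01}, {"jaw": 0, "x": 0.035, "y": -0.0226, "z": 0.01}, {"jaw": 0, "x": 0.035, "y": -0.0226, "z": 0.01}, {"jaw": 0, "x": 0.035, "y": -0.0226, "z": 0.01}, {"jaw": 0, "x": 0.035, "y": -0.0226, "z": 0.01}, {"jaw": 0, "x": 0.035, "y": -0.0226, "z": 0.01}, {"jaw": 0, "x": 0.035, "y": -0.0226, "z": 0.01}, {"jaw": 0}]' 40
python3 - <<'E'
from h import *
to(*b2w(-.1452,-.1858),.126)
a=np.radians(np.arange(232,145,-83/19.)); P=.2358*np.c_[np.cos(a),np.sin(a)]
D=np.diff(P,axis=0); D[:,1]*=-1; print(np.round(D,4).tolist())
E
```

```text
t: 1.35
position: [0.546, -0.3528, 0.1264]
tool_rot: [[0.997, 0.083, -0.001], [0.083, -0.997, 0.004], [-0.001, -0.004, -1.0]]
force: [-1.0, 0.3, -1.4]
width: -0.0001
grasp_force: 0.0
t 1.35 pos [ 0.546  -0.3528  0.1264] F [-1.   0.3 -1.4] w -7.473676516038846e-05 j [-0.7   0.35  1.53  0.    1.27  0.79]
now-axes [-0.0023  0.0047  0.0004] target-axes [-0.0023  0.0047  0.0004] rotvec [-0.004  0.001  0.006]
[[-0.0137, -0.0116], [-0.0128, -0.0126], [-0.0118, -0.0135], [-0.0107, -0.0144], [-0.0096, -0.0152], [-0.0084, -0.0159], [-0.0072, -0.0165], [-0.0059, -0.017], [-0.0046, -0.0174], [-0.0033, -0.0177], [-0.0019, -0.0179], [-0.0006, -0.018], [0.0008, -0.018], [0.0022, -0.0178], [0.0035, -0.0176], [0.0049, -0.0173], [0.0062, -0.0169], [0.0074, -0.0164], [0.0087, -0.0157]]
```

```bash

python3 inch.py '[{"jaw": 0, "x": -0.015, "y": -0.009}, {"jaw": 0, "x": -0.013, "y": -0.0126}, {"jaw": 0, "x": -0.012, "y": -0.0135}, {"jaw": 0, "x": -0.0107, "y": -0.0144}, {"jaw": 0, "x": -0.0096, "y": -0.0152}, {"jaw": 0, "x": -0.0084, "y": -0.016}, {"jaw": 0, "x": -0.0072, "y": -0.0165}, {"jaw": 0, "x": -0.006, "y": -0.017}, {"jaw": 0, "x": -0.0046, "y": -0.0174}, {"jaw": 0, "x": -0.0033, "y": -0.0177}, {"jaw": 0, "x": -0.002, "y": -0.018}, {"jaw": 0}]'
python3 - <<'E'
from h import *
f=grab('top','top1.png'); to(*b2w(-.2358,0),.126)
X=cloud(f); hsv=cv2.cvtColor(f['pixels'],cv2.COLOR_RGB2HSV)
m=(hsv[...,0]<20)&(hsv[...,1]>100)&(X[...,2]>.128)&(X[...,2]<.142)&(X[...,0]<.72)&(X[...,1]<.1)
print(rect(X[cv2.morphologyEx(m.astype(np.uint8),cv2.MORPH_OPEN,np.ones((3,3)))>0]))
E
```

```text
t: 2.55
position: [0.4384, -0.1958, 0.1286]
tool_rot: [[0.997, 0.079, -0.001], [0.079, -0.997, 0.001], [-0.0, -0.001, -1.0]]
force: [-0.6, -0.4, -0.7]
width: 0.0001
grasp_force: 0.0
t 2.6 pos [ 0.439  -0.197   0.1289] F [-0.4  0.9 -0.3] w -9.788873867705466e-05 j [-0.59 -0.05  1.97 -0.    1.22  0.91]
now-axes [ 0.002  -0.0176  0.0029] target-axes [ 0.002  -0.0176  0.0029] rotvec [ 0.    -0.     0.003]
(array([ 578.2, -229.2]), array([207.1, 207.2]), 80.4, [[459.0, -314.0], [663.0, -349.0], [698.0, -144.0], [493.0, -110.0]])
```

View pics/top1.png

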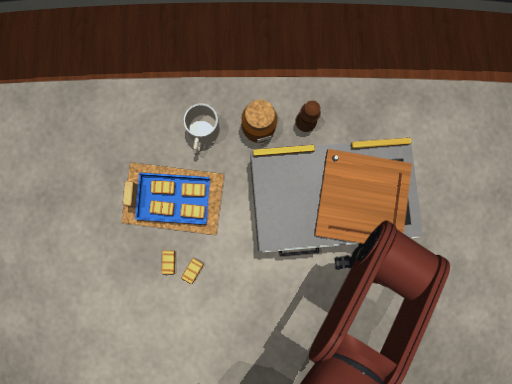

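The lid is where it was, so the fingers must have ridden over it. I'll go back, come down lower, and push in small steps with force readings.

```bash

python3 inch.py '[{"jaw": 0, "z": -0.04}, {"jaw": 0, "x": 0.016, "y": 0.035}, {"jaw": 0, "x": 0.016, "y": 0.035}, {"jaw": 0, "x": 0.016, "y": 0.035}, {"jaw": 0, "x": 0.016, "y": 0.035}, {"jaw": 0, "x": 0.016, "y": 0.035}, {"jaw": 0, "x": 0.005, "y": 0.001, "z": 0.015}, {"jaw": 0, "z": 0.015}, {"jaw": 0, "z": 0.014}, {"jaw": 0}]'
python3 - <<'E'
from h import *
to(*b2w(-.15,-.18),.123)
f=grab('wrist','w1.png'); X=cloud(f); np.savez('pics/w1.npz',X=X,px=f['pixels'])
E
```

```text
t: 3.6
position: [0.5352, -0.3642, 0.1209]
tool_rot: [[0.997, 0.078, -0.005], [0.078, -0.997, 0.004], [-0.005, -0.005, -1.0]]
force: [0.3, -0.6, -0.8]
width: -0.0002
grasp_force: 0.0
t 3.6 pos [ 0.5352 -0.3642  0.1209] F [ 0.3 -0.6 -0.8] w -0.00022399764005725647 j [-0.72  0.35  1.54 -0.    1.26  0.77]
now-axes [ 0.0046 -0.0117 -0.0021] target-axes [ 0.0046 -0.0117 -0.0021] rotvec [-0.005  0.005  0.002]
```

View pics/w1.png

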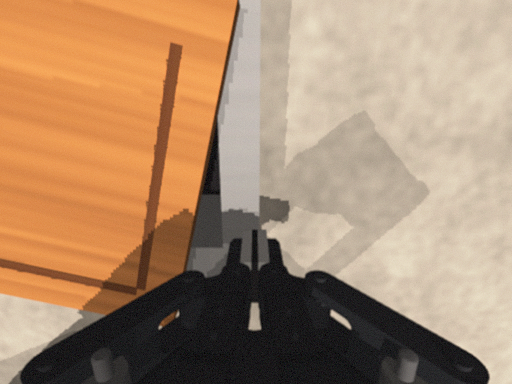

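The wrist view shows the shut fingertips at (255,235), just off the lid's -y edge (the edge line runs from (238,0) to (190,270)). Now I push in small checked steps.

```bash

python3 inch.py '[{"jaw": 0, "y": -0.012, "z": -0.0015}, {"jaw": 0, "x": -0.002, "y": -0.01}, {"jaw": 0}]'
python3 inch.py '[{"jaw": 0, "x": -0.008, "y": -0.012}, {"jaw": 0, "x": -0.008, "y": -0.012}, {"jaw": 0}]'
python3 inch.py '[{"jaw": 0, "x": -0.008, "y": -0.012}, {"jaw": 0}]'
python3 - <<'E'
from h import *
f=grab('top','top2.png'); to(*b2w(-.2358,0),.123)
X=cloud(f); hsv=cv2.cvtColor(f['pixels'],cv2.COLOR_RGB2HSV)
m=(hsv[...,0]<20)&(hsv[...,1]>100)&(X[...,2]>.128)&(X[...,2]<.142)&(X[...,0]<.72)&(X[...,1]<.1)
print(rect(X[cv2.morphologyEx(m.astype(np.uint8),cv2.MORPH_OPEN,np.ones((3,3)))>0]))
E
```

```text
t: 3.95
position: [0.534, -0.3432, 0.1275]
tool_rot: [[0.997, 0.079, 0.001], [0.079, -0.997, -0.0], [0.001, 0.0, -1.0]]
force: [-0.5, -0.1, -0.0]
width: -0.0003
grasp_force: 0.0
t: 4.25
position: [0.5155, -0.321, 0.1268]
tool_rot: [[0.997, 0.079, 0.0], [0.079, -0.997, 0.0], [0.0, -0.0, -1.0]]
force: [0.6, -0.6, -0.2]
width: 0.0001
grasp_force: 0.0
t: 4.45
position: [0.5069, -0.3104, 0.1268]
tool_rot: [[0.997, 0.078, 0.0], [0.078, -0.997, -0.0], [0.0, 0.0, -1.0]]
force: [0.1, -0.4, -0.2]
width: -0.0004
grasp_force: 0.0
t 4.5 pos [ 0.5074 -0.3111  0.1268] F [ 0.3 -0.2  0.3] w 0.00021423737470552183 j [-0.68  0.22  1.69 -0.    1.23  0.81]
now-axes [-0.0573 -0.1366  0.0037] target-axes [-0.0575 -0.1365  0.0038] rotvec [ 0.001 -0.001  0.002]
(array([ 578., -229.]), array([207.1, 206.9]), 80.2, [[458.0, -313.0], [662.0, -349.0], [698.0, -145.0], [494.0, -109.0]])
```

```bash

python3 - <<'E'
from h import *
f=grab('wrist','w2.png'); X=cloud(f)
print('tips',np.round(X[240:300:12,248:264:5],3).reshape(-1,3).tolist())
print('lid',np.round(X[50:200:40,60],3).tolist())
d=np.load('pics/w1.npz')['X']; print('w1 tips',np.round(d[236:300:12,240],3).tolist(),'lid',np.round(d[100:250:40,80],3).tolist(),'bin',np.round(d[60:200:40,245],3).tolist())
E
```

```text
tips [[0.518, -0.307, 0.166], [0.518, -0.31, 0.166], [0.519, -0.312, 0.167], [0.519, -0.315, 0.166], [0.518, -0.307, 0.179], [0.518, -0.31, 0.177], [0.519, -0.312, 0.179], [0.519, -0.315, 0.179], [0.517, -0.308, 0.187], [0.516, -0.31, 0.186], [0.517, -0.312, 0.186], [0.52, -0.314, 0.191], [0.519, -0.308, 0.199], [0.51, -0.31, 0.186], [0.511, -0.313, 0.186], [0.519, -0.314, 0.198], [0.515, -0.308, 0.201], [0.504, -0.311, 0.186], [0.505, -0.313, 0.188], [0.52, -0.314, 0.207]]
lid [[0.604, -0.201, 0.134], [0.584, -0.199, 0.135], [0.563, -0.196, 0.136], [0.539, -0.193, 0.136]]
w1 tips [[0.526, -0.355, 0.119], [0.541, -0.357, 0.161], [0.546, -0.357, 0.179], [0.547, -0.358, 0.19], [0.547, -0.358, 0.198], [0.552, -0.359, 0.21]] lid [[0.608, -0.267, 0.137], [0.587, -0.264, 0.136], [0.564, -0.261, 0.137], [0.538, -0.257, 0.135]] bin [[0.636, -0.351, 0.119], [0.615, -0.353, 0.12], [0.592, -0.354, 0.119], [0.566, -0.356, 0.119]]
```

View pics/w2.png

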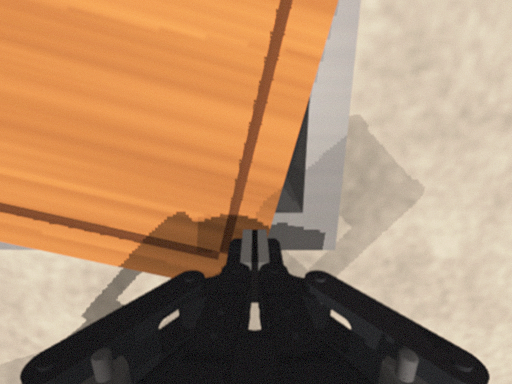

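View pics/top2.png

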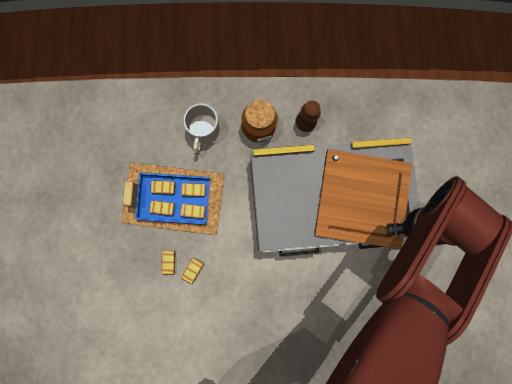

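```bash

python3 - <<'E'
from h import *
f=grab('wrist'); X=cloud(f)
for c in (236,245,250,254,260,268): print(c,[(r,*np.round(X[r,c],3)) for r in range(226,246,3)])
s=env.observe(); print(s['position'],f['world_from_camera'].round(3).tolist())
E
```

```text
236 [(226, np.float64(0.511), np.float64(-0.3), np.float64(0.135)), (229, np.float64(0.509), np.float64(-0.3), np.float64(0.135)), (232, np.float64(0.508), np.float64(-0.3), np.float64(0.137)), (235, np.float64(0.505), np.float64(-0.3), np.float64(0.135)), (238, np.float64(0.514), np.float64(-0.301), np.float64(0.157)), (241, np.float64(0.513), np.float64(-0.301), np.float64(0.159)), (244, np.float64(0.513), np.float64(-0.301), np.float64(0.163))]
245 [(226, np.float64(0.511), np.float64(-0.305), np.float64(0.135)), (229, np.float64(0.518), np.float64(-0.306), np.float64(0.152)), (232, np.float64(0.518), np.float64(-0.306), np.float64(0.158)), (235, np.float64(0.518), np.float64(-0.306), np.float64(0.16)), (238, np.float64(0.518), np.float64(-0.306), np.float64(0.164)), (241, np.float64(0.517), np.float64(-0.306), np.float64(0.166)), (244, np.float64(0.518), np.float64(-0.306), np.float64(0.17))]
250 [(226, np.float64(0.512), np.float64(-0.309), np.float64(0.136)), (229, np.float64(0.518), np.float64(-0.308), np.float64(0.153)), (232, np.float64(0.518), np.float64(-0.308), np.float64
[... 1100 characters left out ...]
, np.float64(0.167)), (244, np.float64(0.519), np.float64(-0.314), np.float64(0.171))]
268 [(226, np.float64(0.513), np.float64(-0.32), np.float64(0.135)), (229, np.float64(0.51), np.float64(-0.32), np.float64(0.135)), (232, np.float64(0.501), np.float64(-0.322), np.float64(0.119)), (235, np.float64(0.498), np.float64(-0.322), np.float64(0.119)), (238, np.float64(0.515), np.float64(-0.319), np.float64(0.156)), (241, np.float64(0.515), np.float64(-0.319), np.float64(0.16)), (244, np.float64(0.515), np.float64(-0.318), np.float64(0.164))]
[ 0.50762357 -0.31159595  0.12677755] [[0.079, -0.949, -0.304, 0.585], [-0.997, -0.075, -0.024, -0.306], [0.001, 0.305, -0.952, 0.292], [0.0, 0.0, 0.0, 1.0]]
```

The fingertips read about z = 0.151 in the wrist depth, 24 mm above the reported TCP. I'll check this by touching down gently on the lid.

```bash

python3 inch.py '[{"jaw": 0, "z": 0.006}, {"jaw": 0}]' | egrep 'pos|force'
python3 inch.py '[{"jaw": 0, "z": 0.004}, {"jaw": 0}]'| egrep 'pos|force'
python3 inch.py '[{"jaw": 0, "z": 0.003}, {"jaw": 0}]'| egrep 'pos|force'
```

```text
position: [0.5067, -0.3109, 0.1191]
force: [0.1, 1.0, -0.1]
grasp_force: 0.0
position: [0.5067, -0.3107, 0.1153]
force: [-0.1, -0.5, -0.1]
grasp_force: 0.0
position: [0.5073, -0.3111, 0.1136]
force: [-0.2, 0.4, 2.8]
grasp_force: 1.9
```

The tip meets the lid at a reported z of 0.114, so the true tip when shut sits about 22 mm behind the TCP. I'll go back and push about 23 mm lower.

```bash

python3 inch.py '[{"jaw": 0, "z": -0.015}, {"jaw": 0, "x": 0.017, "y": 0.025}, {"jaw": 0, "x": 0.017, "y": 0.025}, {"jaw": 0, "z": 0.014}, {"jaw": 0, "z": 0.012}, {"jaw": 0}]' | egrep 'pos|force'
python3 inch.py '[{"jaw": 0, "x": -0.0137, "y": -0.0116}, {"jaw": 0, "x": -0.013, "y": -0.0126}, {"jaw": 0, "x": -0.012, "y": -0.0135}, {"jaw": 0, "x": -0.0107, "y": -0.0144}, {"jaw": 0}]' 
python3 - <<'E'
from h import *
a=np.radians(232-83/19.*4); to(*b2w(.2358*np.cos(a),.2358*np.sin(a)),.103)
E
```

```text
position: [0.5427, -0.356, 0.0991]
force: [-0.1, 1.0, -0.3]
grasp_force: 0.0
t: 6.3
position: [0.4899, -0.3079, 0.1022]
tool_rot: [[0.997, 0.079, -0.002], [0.079, -0.997, 0.001], [-0.001, -0.001, -1.0]]
force: [0.7, 0.2, 0.3]
width: -0.0003
grasp_force: 0.0
t 6.3 pos [ 0.4899 -0.3079  0.1022] F [0.7 0.2 0.3] w -0.00025313563704510035 j [-0.7   0.21  1.75  0.    1.19  0.79]
now-axes [ 0.0012  0.0016 -0.0008] target-axes [ 0.0012  0.0016 -0.0008] rotvec [-0.001  0.001  0.002]
```

```bash

python3 inch.py '[{"jaw": 0, "x": -0.0096, "y": -0.0152}, {"jaw": 0, "x": -0.0084, "y": -0.016}, {"jaw": 0, "x": -0.0072, "y": -0.0165}, {"jaw": 0, "x": -0.006, "y": -0.017}, {"jaw": 0, "x": -0.0046, "y": -0.0174}, {"jaw": 0, "x": -0.0033, "y": -0.0177}, {"jaw": 0, "x": -0.002, "y": -0.018}, {"jaw": 0}]' | egrep 'pos|force'
cat >> h.py <<'E'
def lid():
    f=grab('top'); X=cloud(f); hsv=cv2.cvtColor(f['pixels'],cv2.COLOR_RGB2HSV)
    m=(hsv[...,0]<20)&(hsv[...,1]>100)&(X[...,2]>.128)&(X[...,2]<.142)&(X[...,0]<.73)&(X[...,0]>.35)&(X[...,1]<.2)
    m=cv2.morphologyEx(m.astype(np.uint8),cv2.MORPH_OPEN,np.ones((3,3)))
    n,l,st,_=cv2.connectedComponentsWithStats(m); r=rect(X[l==1+np.argmax(st[1:,4])])
    d=r[0]/1000-PIN; print('lid',r,'rel bin',np.round([d@ex,d@ey],4),'phi deg',round(np.degrees(np.arctan2(d@ey,d@ex))%360-225,1))
E
python3 - <<'E'
from h import *
lid(); a=np.radians(232-83/19.*11); to(*b2w(.2358*np.cos(a),.2358*np.sin(a)),.103)
E
```

```text
position: [0.4409, -0.1935, 0.1021]
force: [0.7, 0.5, -0.6]
grasp_force: 0.0
lid (array([ 555.8, -152.3]), array([205. , 207.5]), 39.5, [[411.0, -137.0], [543.0, -298.0], [701.0, -167.0], [569.0, -7.0]]) rel bin [-0.1179  0.0181] phi deg -53.7
t 7.15 pos [ 0.4414 -0.1946  0.1023] F [0.4 0.1 0.4] w -5.9294002550955295e-05 j [-0.58 -0.02  1.99  0.    1.17  0.91]
now-axes [-0.0001  0.0008 -0.0007] target-axes [-0.0001  0.0008 -0.0007] rotvec [-0.    -0.     0.003]
```

```bash

python3 inch.py '[{"jaw": 0, "x": -0.0006, "y": -0.018}, {"jaw": 0, "x": 0.0008, "y": -0.018}, {"jaw": 0, "x": 0.0022, "y": -0.0178}, {"jaw": 0, "x": 0.0035, "y": -0.0176}, {"jaw": 0, "x": 0.005, "y": -0.0173}, {"jaw": 0, "x": 0.0062, "y": -0.017}, {"jaw": 0, "x": 0.0074, "y": -0.0164}, {"jaw": 0, "x": 0.0087, "y": -0.0157}, {"jaw": 0}]' | egrep 'pos|force'
python3 inch.py '[{"jaw": 0, "x": 0.006}, {"jaw": 0, "x": 0.006}, {"jaw": 0}]' | egrep 'pos|force'
python3 - <<'E'
from h import *
lid(); to(*b2w(-.196,.13),.103)
E
```

```text
position: [0.4643, -0.0541, 0.1023]
force: [-0.3, -0.6, 0.2]
grasp_force: 0.0
position: [0.4689, -0.0537, 0.1007]
force: [-25.0, 4.7, 17.3]
grasp_force: 12.6
lid (array([589. , -88.3]), array([203.3, 207.1]), 5.0, [[479.0, 6.0], [497.0, -200.0], [699.0, -183.0], [681.0, 24.0]]) rel bin [-0.0799  0.0793] phi deg -89.8
t 8.4 pos [ 0.469  -0.0538  0.1007] F [-24.9   5.2  16.7] w 0.0002550296604764142 j [-0.28 -0.03  2.   -0.    1.18  1.21]
now-axes [ 0.0009 -0.0071 -0.0023] target-axes [ 0.0009 -0.0071 -0.0023] rotvec [-0.005  0.016  0.001]
```

```bash

python3 inch.py '[{"jaw": 0, "x": -0.03}, {"jaw": 0.085, "z": -0.05}, {"jaw": 0.085, "z": -0.04}, {"jaw": 0.085, "x": 0.02, "y": -0.045}, {"jaw": 0.085, "x": 0.02, "y": -0.045}, {"jaw": 0.085, "x": 0.02, "y": -0.045}, {"jaw": 0.085, "x": 0.02, "y": -0.045}, {"jaw": 0.085, "x": 0.02, "y": -0.045}, {"jaw": 0.085, "x": 0.02, "y": -0.045}, {"jaw": 0.085, "x": 0.02, "y": -0.045}, {"jaw": 0.085, "x": 0.02, "y": -0.045}, {"jaw": 0.085}]' | egrep 'pos|force|wid'
python3 - <<'E'
from h import *
lid(); to(.5994,.3336,.15)
f=grab('wrist','w3.png'); X=cloud(f); Z=X[...,2]
p=env.observe()['position']; R=np.array(env.observe()['tool_rot'])
L=(X-p)@R  # tool frame
m=(L[...,2]<.02)&(L[...,2]>-.08)
for s in (-1,1):
    q=m&(s*L[...,1]>.03)&(s*L[...,1]<.07); print('finger',s,q.sum(),np.round(np.nanpercentile(L[q],[1,50,99],axis=0),3).tolist())
d=np.load('pics/top0.npz'); X,px=d['X'],d['px']; hsv=cv2.cvtColor(px,cv2.COLOR_RGB2HSV); Z=X[...,2]
m=((hsv[...,0]>100)&(hsv[...,0]<130)&(hsv[...,1]>120)&(Z<.1)&(Z>.022))
print('trayrim',rect(X[m])); m=(X[...,0]>.48)&(X[...,0]<.68)&(X[...,1]>.08)&(X[...,1]<.39)&(hsv[...,0]>4)&(hsv[...,0]<25)&(hsv[...,1]>75)&(Z<.01)
m=cv2.morphologyEx(m.astype(np.uint8),cv2.MORPH_OPEN,np.ones((3,3))); print('mat',rect(X[m>0]))
E
```

```text
position: [0.5782, 0.3185, 0.1902]
force: [-1.0, -0.3, -0.6]
width: 0.0852
grasp_force: 0.0
lid (array([586.2, -88.6]), array([208.2, 207.7]), 4.9, [[474.0, 6.0], [491.0, -201.0], [699.0, -183.0], [681.0, 24.0]]) rel bin [-0.0827  0.0793] phi deg -88.8
t 9.65 pos [0.5777 0.3159 0.1905] F [-0.5 -0.1 -0.6] w 0.08493350490280413 j [0.38 0.31 1.45 0.   1.38 1.87]
now-axes [ 0.0232 -0.016   0.0404] target-axes [ 0.023  -0.016   0.0405] rotvec [0.    0.002 0.004]
finger -1 2442 [[-0.01, -0.065, -0.08], [0.007, -0.045, -0.061], [0.013, -0.043, -0.036]]
finger 1 2449 [[-0.01, 0.041, -0.08], [0.007, 0.042, -0.061], [0.014, 0.062, -0.036]]
trayrim (array([592.3, 234.1]), array([179. , 120.5]), 86.0, [[526.0, 149.0], [646.0, 141.0], [659.0, 319.0], [539.0, 328.0]])
mat (array([595.1, 237.2]), array([250.4, 160.6]), 82.6, [[499.0, 123.0], [659.0, 103.0], [691.0, 351.0], [532.0, 372.0]])
```

View pics/w3.png

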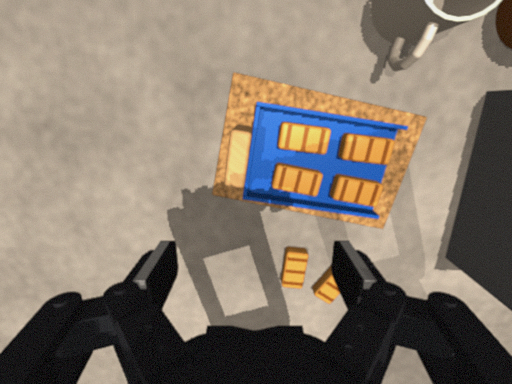

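Wrist view: the tray (handle at (238,155)) with 4 rusks on the mat, and the loose rusks at (295,267) and (328,283). The open fingertips sit 36 mm behind the TCP. I'll grasp the handle with that correction.

```bash

python3 inch.py '[{"jaw": 0.085, "x": 0.0232, "y": -0.016, "z": 0.02, "rz": 0.006}, {"jaw": 0.085, "z": 0.04}, {"jaw": 0.085, "z": 0.04}, {"jaw": 0.085, "z": 0.04}, {"jaw": 0.085, "z": 0.0295}, {"jaw": 0.085}]' | egrep 'pos|force|wid'
python3 - <<'E'
from h import *
to(.5994,.3336,.021,.07)
E
python3 inch.py '[{"jaw": 0.0}, {"jaw": 0}, {"jaw": 0}, {"jaw": 0}, {"jaw": 0}]' 90
```

```text
position: [0.5954, 0.328, 0.0173]
force: [-0.5, -0.6, -0.4]
width: 0.0849
grasp_force: 0.0
t 10.3 pos [0.5954 0.328  0.0173] F [-0.5 -0.6 -0.4] w 0.0848889579977333 j [ 0.39  0.54  1.49 -0.    1.12  1.89]
now-axes [ 0.0043 -0.0053 -0.0037] target-axes [ 0.0043 -0.0054 -0.0037] rotvec [ 0.004  0.009 -0.   ]
t: 10.8
position: [0.6008, 0.3328, 0.0256]
tool_rot: [[0.997, 0.072, 0.003], [0.072, -0.997, 0.002], [0.004, -0.001, -1.0]]
force: [-1.7, -0.3, 5.5]
width: 0.0211
grasp_force: 96.7
```

Grasped. I'd misread the sign of the tray's yaw, so the grasp has probably turned the tray a few degrees into line with the gripper. That's harmless, and I'll allow for it when placing. Now lift and check.

```bash

python3 inch.py '[{"jaw": 0, "z": -0.01}, {"jaw": 0, "z": -0.02}, {"jaw": 0, "z": -0.03}, {"jaw": 0, "z": -0.03}, {"jaw": 0, "z": -0.03}, {"jaw": 0, "z": -0.03}, {"jaw": 0, "z": -0.02}, {"jaw": 0}]' | egrep 'pos|force|wid'
python3 - <<'E'
from h import *
f=grab('top','top3.png'); X=cloud(f); rusks(X,f['pixels']); hsv=cv2.cvtColor(f['pixels'],cv2.COLOR_RGB2HSV); Z=X[...,2]
m=((hsv[...,0]>100)&(hsv[...,0]<130)&(hsv[...,1]>120)&(Z>.15)); P=X[m]; print('tray',rect(P),np.percentile(P[:,2],[5,50,95]))
to(*b2w(-.0825,.136),.173)
E
```

```text
position: [0.601, 0.3328, 0.1974]
force: [0.7, 0.6, -3.8]
width: 0.0208
grasp_force: 95.0
[259. 114.] 716 z [0.124 0.128 0.132] [782.7  13.2] [69.1 67.4] 89.4 [[749.0, -21.0], [816.0, -22.0], [817.0, 47.0], [749.0, 48.0]]
[381. 142.] 363 z [0.131 0.134 0.138] [ 711.4 -276.5] [ 16.  143.8] 4.8 [[697.0, -206.0], [709.0, -349.0], [725.0, -348.0], [713.0, -204.0]]
[303. 194.] 8215 z [0.132 0.135 0.138] [593.3 -84.8] [222.7 212.5] 5.0 [[473.0, 11.0], [492.0, -200.0], [713.0, -181.0], [695.0, 31.0]]
[188. 179.] 55 z [0.198 0.201 0.205] [615.7 172.2] [26.4 17.6] 63.4 [[602.0, 164.0], [618.0, 156.0], [629.0, 180.0], [614.0, 188.0]]
[184. 189.] 43 z [0.199 0.202 0.206] [593.4 180.6] [23.7 20.7] 83.6 [[582.0, 170.0], [602.0, 168.0], [605.0, 191.0], [584.0, 194.0]]
[168. 262.] 286 z [0.018 0.02  0.024] [432.1 243.6] [58.1 30.7] 0.2 [[403.0, 259.0], [403.0, 228.0], [461.0, 228.0], [461.0, 259.0]]
[192. 271.] 301 z [0.017 0.02  0.024] [409.8 183.3] [31.9 60. ] 59.3 [[376.0, 185.0], [428.0, 154.0], [444.0, 182.0], [392.0, 212.0]]
tray (array([607.3, 231.4]), array([121.2, 180.2]), 5.0, [[539.0, 316.0], [555.0, 136.0], [676.0, 147.0], [660.0, 326.0]]) [0.17775974 0.18140058 0.20391189]
t 11.65 pos [0.5999 0.3324 0.1945] F [-1.   0.  -4.5] w 0.02128811762124737 j [0.39 0.37 1.37 0.   1.4  1.89]
now-axes [-0.0441  0.3622  0.021 ] target-axes [-0.0457  0.3619  0.0215] rotvec [-0.001 -0.003 -0.005]
```

View pics/top3.png

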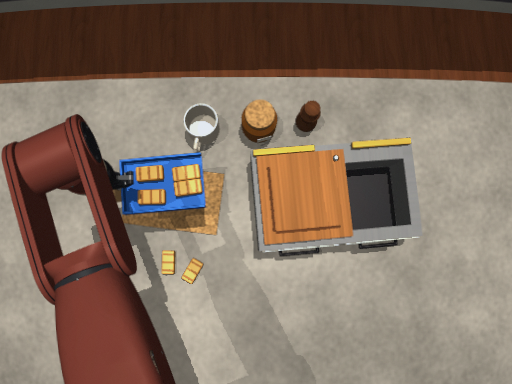

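Top view: the tray is held level at (165,183), with all 4 rusks on it and its yaw matching the bin's. The lid is fully open on the deck and the mouth is clear at (378,193). Carry it to the pour start.

```bash

python3 inch.py '[{"jaw": 0, "x": -0.002, "y": 0.018}, {"jaw": 0, "x": -0.0046, "y": 0.036}, {"jaw": 0, "x": -0.0046, "y": 0.036}, {"jaw": 0, "x": -0.0046, "y": 0.036}, {"jaw": 0, "x": -0.0046, "y": 0.036}, {"jaw": 0, "x": -0.0046, "y": 0.036}, {"jaw": 0, "x": -0.0046, "y": 0.036}, {"jaw": 0, "x": -0.0046, "y": 0.036}, {"jaw": 0, "x": -0.0046, "y": 0.036}, {"jaw": 0, "x": -0.0046, "y": 0.036, "z": 0.008}, {"jaw": 0, "x": -0.002, "y": 0.018, "z": 0.012}, {"jaw": 0}]' | egrep 'pos|force|wid'
python3 inch.py '[{"jaw": 0, "y": 0.0035, "z": -0.0246, "rx": 0.13}, {"jaw": 0, "y": 0.0035, "z": -0.0246, "rx": 0.13}, {"jaw": 0, "y": 0.0035, "z": -0.0246, "rx": 0.13}, {"jaw": 0}]' | egrep 'pos|force|wid'
cat >> h.py <<'E'
def spout():
    s=env.observe(); R=np.array(s['tool_rot']); q=s['position']+R@[0,.191,.0146]; d=q[:2]-PIN
    th=np.arcsin(-R[2,1]); print('t',s['t'],'pos',np.round(s['position'],3),'spout rel',np.round([d@ex,d@ey,q[2]],4),'tilt',np.degrees(th).round(1),'F',np.round(s['force'],1),'w',round(s['width'],4),'j',np.round(s['joint_pos'],2))
    print('down in tool axes',np.round(R.T@[0,0,-1],3),'bin -y in tool axes',np.round(R.T@np.r_[-ey,0],3))
E
python3 - <<'E'
from h import *
spout()
E
```

```text
position: [0.5763, -0.0333, 0.1683]
force: [-1.3, 0.7, -5.1]
width: 0.0209
grasp_force: 95.1
position: [0.5817, -0.0544, 0.2449]
force: [0.6, -0.8, -4.2]
width: 0.0215
grasp_force: 95.1
t 13.25 pos [ 0.582 -0.054  0.245] spout rel [-0.0862 -0.0573  0.1586] tilt 22.4 F [ 0.6 -0.8 -4.2] w 0.0215 j [-0.44  0.2   1.53  0.34  1.6   1.04]
down in tool axes [-0.001  0.381  0.925] bin -y in tool axes [ 0.01   0.924 -0.381]
```

```bash

python3 inch.py '[{"jaw": 0, "y": 0.0076, "z": 0.0185}, {"jaw": 0, "y": 0.0035, "z": -0.0246, "rx": 0.13}, {"jaw": 0, "y": 0.0035, "z": -0.0246, "rx": 0.13}, {"jaw": 0, "y": 0.0035, "z": -0.0246, "rx": 0.13}, {"jaw": 0, "y": 0.0035, "z": -0.0246, "rx": 0.13}, {"jaw": 0}, {"jaw": 0}, {"jaw": 0}, {"jaw": 0}, {"jaw": 0}]' | egrep 'pos|force|wid'
python3 - <<'E'
from h import *
spout(); f=grab('top','top4.png'); g=grab('scene','sc4.png')
a=cv2.imread('pics/top4.png')[100:300,200:460]; b=cv2.imread('pics/sc4.png')[100:320,80:380]
cv2.imwrite('pics/c4.png',np.hstack([cv2.resize(a,(400,308)),cv2.resize(b,(400,308))]))
E
```

```text
position: [0.586, -0.114, 0.2987]
force: [0.3, -0.5, -2.7]
width: 0.021
grasp_force: 95.3
t 14.25 pos [ 0.586 -0.114  0.299] spout rel [-0.0849 -0.0521  0.1392] tilt 52.0 F [ 0.3 -0.5 -2.7] w 0.021 j [-0.69  0.48  1.28  0.68  2.    0.9 ]
down in tool axes [-0.001  0.788  0.615] bin -y in tool axes [ 0.003  0.615 -0.788]
```

View pics/c4.png

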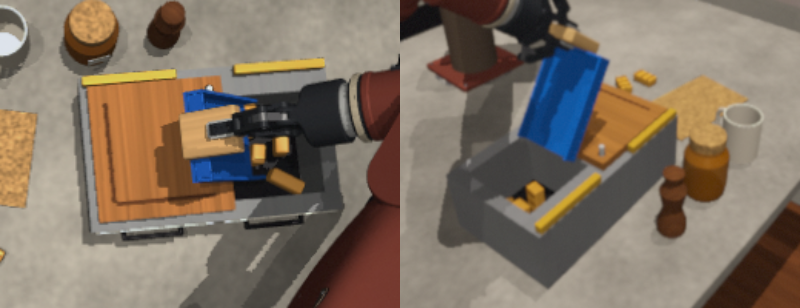

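The pour worked: the tray is empty, the rusks are in the bin (seen at (530,195) in the crop), and the force dropped by 1.5 N. I'll lift, level and carry back.

```bash

python3 inch.py '[{"jaw": 0, "y": -0.0315, "z": -0.0246}, {"jaw": 0, "y": -0.0003, "z": 0.0249, "rx": -0.13}, {"jaw": 0, "y": -0.0003, "z": 0.0249, "rx": -0.13}, {"jaw": 0, "y": -0.0003, "z": 0.0249, "rx": -0.13}, {"jaw": 0, "y": -0.0003, "z": 0.0249, "rx": -0.13}, {"jaw": 0, "y": -0.0003, "z": 0.0249, "rx": -0.13}, {"jaw": 0, "y": -0.0003, "z": 0.0249, "rx": -0.13}, {"jaw": 0, "y": -0.0003, "z": 0.0249, "rx": -0.13}, {"jaw": 0}]' | egrep 'pos|force|wid'
python3 - <<'E'
from h import *
spout(); to(.6081,.3377,.12,-.129)
E
```

```text
position: [0.5768, -0.0251, 0.1895]
force: [-0.1, 0.7, -2.6]
width: 0.0211
grasp_force: 95.1
t 15.25 pos [ 0.577 -0.025  0.19 ] spout rel [-0.0869 -0.0477  0.1747] tilt 0.1 F [-0.1  0.7 -2.6] w 0.0211 j [-0.18  0.13  1.67 -0.    1.35  1.31]
down in tool axes [0.005 0.001 1.   ] bin -y in tool axes [-0.002  1.    -0.001]
t 15.25 pos [ 0.5768 -0.0251  0.1895] F [-0.1  0.7 -2.6] w 0.021074515671165406 j [-0.18  0.13  1.67 -0.    1.35  1.31]
now-axes [ 0.0599 -0.3592  0.0695] target-axes [-0.0157 -0.3638  0.0695] rotvec [-0.     0.005  0.207]
```

```bash

python3 inch.py '[{"jaw": 0, "x": 0.0075, "y": -0.045}, {"jaw": 0, "x": 0.0075, "y": -0.045}, {"jaw": 0, "x": 0.0075, "y": -0.045}, {"jaw": 0, "x": 0.0075, "y": -0.045}, {"jaw": 0, "x": 0.0075, "y": -0.045}, {"jaw": 0, "x": 0.0075, "y": -0.045}, {"jaw": 0, "x": 0.0075, "y": -0.045}, {"jaw": 0, "x": 0.0075, "y": -0.045}, {"jaw": 0, "z": 0.03, "rz": 0.1035}, {"jaw": 0, "z": 0.04, "rz": 0.1035}, {"jaw": 0}]' | egrep 'pos|force|wid'
python3 - <<'E'
from h import *
to(.6081,.3377,.030,-.129)
E
```

```text
position: [0.6097, 0.3313, 0.1159]
force: [-1.1, -1.0, -4.3]
width: 0.0212
grasp_force: 95.2
t 16.35 pos [0.6097 0.3313 0.1159] F [-1.1 -1.  -4.3] w 0.021171060909500588 j [0.38 0.46 1.4  0.   1.29 2.09]
now-axes [-0.0015 -0.0065  0.0859] target-axes [-0.0024 -0.0062  0.0859] rotvec [ 0.004  0.012 -0.008]
```

```bash

python3 inch.py '[{"jaw": 0, "z": 0.035}, {"jaw": 0, "z": 0.03}, {"jaw": 0}, {"jaw": 0}]' | egrep 'pos|force|wid'
python3 - <<'E'
from h import *
to(.6081,.3377,.027,-.129)
f=grab('wrist'); X=cloud(f); hsv=cv2.cvtColor(f['pixels'],cv2.COLOR_RGB2HSV); Z=X[...,2]
m=((hsv[...,0]>100)&(hsv[...,0]<130)&(hsv[...,1]>120)&(Z<.1)); P=X[m]; print('tray',rect(P),np.percentile(P[:,2],[2,5,50,95]))
E
```

```text
position: [0.6146, 0.3327, 0.0592]
force: [0.8, -0.6, -1.9]
width: 0.021
grasp_force: 95.2
t 16.75 pos [0.6146 0.3327 0.0592] F [ 0.8 -0.6 -1.9] w 0.020974106362443713 j [0.38 0.52 1.43 0.   1.19 2.09]
now-axes [-0.0071 -0.0041  0.0322] target-axes [-0.0071 -0.0042  0.0322] rotvec [-0.001  0.    -0.006]
tray (array([600.7, 231.9]), array([180.8, 120.3]), 83.0, [[530.0, 149.0], [649.0, 135.0], [671.0, 314.0], [552.0, 329.0]]) [0.04277144 0.04302848 0.04414872 0.06579685]
```

```bash

python3 inch.py '[{"jaw": 0, "x": -0.0065, "y": -0.0044}, {"jaw": 0, "z": 0.02}, {"jaw": 0, "z": 0.010}, {"jaw": 0}, {"jaw": 0, "z": 0.002}, {"jaw": 0}]' | egrep 'pos|force|wid'
python3 inch.py '[{"jaw": 0, "z": 0.002}, {"jaw": 0}]' | egrep 'pos|force|wid'
```

```text
position: [0.6084, 0.3387, 0.0263]
force: [-0.4, -0.1, -3.0]
width: 0.0208
grasp_force: 95.2
position: [0.6089, 0.3388, 0.0257]
force: [-3.1, -0.8, 3.8]
width: 0.021
grasp_force: 95.9
```

```bash

python3 inch.py '[{"jaw": 0.06}, {"jaw": 0.085}, {"jaw": 0.085}, {"jaw": 0.085}, {"jaw": 0.085, "z": -0.03}, {"jaw": 0.085, "z": -0.05}, {"jaw": 0.085, "z": -0.05}, {"jaw": 0.085, "x": -0.05, "rz": -0.13}, {"jaw": 0.085, "x": -0.05}, {"jaw": 0.085, "x": -0.05}, {"jaw": 0.085}, {"jaw": 0.085}]' | egrep 'pos|force|wid'
python3 - <<'E'
from h import *
f=grab('top','top5.png'); X=cloud(f); rusks(X,f['pixels']); hsv=cv2.cvtColor(f['pixels'],cv2.COLOR_RGB2HSV); Z=X[...,2]
m=((hsv[...,0]>100)&(hsv[...,0]<130)&(hsv[...,1]>120)&(Z<.1)&(Z>.022)); P=X[m]; print('tray',rect(P),np.percentile(P[:,2],[5,50,95]))
f=grab('wrist','w5.png'); rusks(cloud(f),f['pixels'])
to(.432,.244,.1,0)
E
```

```text
position: [0.4576, 0.3459, 0.1537]
force: [-0.0, -0.2, 1.1]
width: 0.0852
grasp_force: 0.0
[259. 114.] 681 z [0.125 0.128 0.132] [782.7  13.2] [69.  67.9] 89.8 [[749.0, -21.0], [816.0, -21.0], [817.0, 48.0], [749.0, 48.0]]
[381. 142.] 362 z [0.131 0.134 0.138] [ 711.3 -276. ] [ 15.7 141.8] 4.5 [[698.0, -206.0], [709.0, -347.0], [725.0, -346.0], [713.0, -205.0]]
[303. 194.] 8206 z [0.132 0.135 0.138] [593.  -84.8] [222.  212.8] 4.8 [[474.0, 12.0], [491.0, -200.0], [713.0, -182.0], [695.0, 30.0]]
[364. 177.] 169 z [0.035 0.062 0.074] [ 645.4 -246.4] [36.4 22.6] 12.2 [[625.0, -239.0], [630.0, -261.0], [666.0, -254.0], [661.0, -232.0]]
[128. 188.] 118 z [0.08  0.083 0.087] [606.6 336.2] [19.9 59.7] 82.5 [[576.0, 330.0], [635.0, 322.0], [638.0, 342.0], [578.0, 350.0]]
[387. 193.] 99 z [0.063 0.066 0.07 ] [ 597.9 -303.4] [20.1 31.2] 83.0 [[581.0, -311.0], [612.0, -315.0], [615.0, -295.0], [584.0, -292.0]]
[367. 199.] 107 z [0.064 0.066 0.07 ] [ 583.  -253.5] [21.7 30.4] 87.2 [[567.0, -264.0], [598.0, -265.0], [599.0, -243.0], [568.0, -242.0]]
[386. 217.] 191 z [0.035 0.038 0.042] [ 539.5 -
[... 438 characters left out ...]
43.0, 142.0], [665.0, 320.0], [546.0, 334.0]]) [0.02532121 0.03059603 0.03462028]
[260.  29.] 708 z [0.083 0.084 0.085] [595.7 340.5] [21.1 35.8] 82.8 [[577.0, 332.0], [612.0, 328.0], [615.0, 349.0], [579.0, 353.0]]
[339. 196.] 1292 z [0.02  0.021 0.023] [433.1 246.1] [31.  58.6] 88.3 [[403.0, 231.0], [462.0, 230.0], [463.0, 261.0], [404.0, 262.0]]
[388. 213.] 1261 z [0.019 0.021 0.023] [410.7 185. ] [31.9 59.5] 59.8 [[377.0, 186.0], [428.0, 156.0], [444.0, 184.0], [393.0, 214.0]]
t 18.9 pos [0.46   0.346  0.1544] F [0.6 0.5 1. ] w 0.08476640962625889 j [ 0.51  0.15  1.72 -0.    1.28  2.08]
now-axes [-0.0275  0.1022  0.0543] target-axes [-0.028   0.102   0.0544] rotvec [-0.001 -0.002 -0.005]
```

View pics/top5.png

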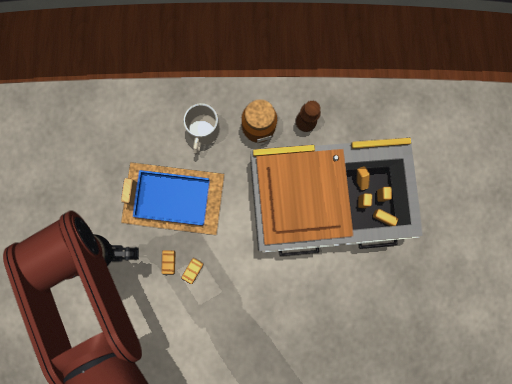

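The empty tray is back on the mat at (172,198). Four rusks are in the bin at (363,178), (385,193), (367,199) and (386,217). Two loose rusks remain, so I pick up the first.

```bash

python3 inch.py '[{"jaw": 0.06, "x": -0.009, "y": 0.033}, {"jaw": 0.06, "x": -0.009, "y": 0.033}, {"jaw": 0.06, "x": -0.009, "y": 0.0345, "z": 0.01}, {"jaw": 0.06, "z": 0.04}, {"jaw": 0.06, "z": 0.04}, {"jaw": 0.06, "z": 0.03}, {"jaw": 0.06}, {"jaw": 0.06}]' | egrep 'pos|force|wid'
python3 - <<'E'
from h import *
to(.4325,.2455,-.017,0)
E
```

```text
position: [0.4322, 0.2451, 0.0339]
force: [1.2, 0.3, 0.3]
width: 0.0598
grasp_force: 0.0
t 19.7 pos [0.4322 0.2451 0.0339] F [1.2 0.3 0.3] w 0.05982709026431923 j [ 0.36  0.12  2.   -0.    1.02  1.93]
now-axes [ 0.0004 -0.0004  0.0509] target-axes [ 0.0003 -0.0004  0.0509] rotvec [ 0.     0.    -0.006]
```

```bash

python3 inch.py '[{"jaw": 0.06, "z": 0.03}, {"jaw": 0.06, "z": 0.018}, {"jaw": 0.06}]' | egrep 'pos|force|wid'
python3 inch.py '[{"jaw": 0}, {"jaw": 0}, {"jaw": 0}, {"jaw": 0}]' 40| egrep 'pos|force|wid'
python3 inch.py '[{"jaw": 0, "z": -0.03}, {"jaw": 0, "z": -0.05}, {"jaw": 0, "z": -0.05}, {"jaw": 0, "z": -0.05}, {"jaw": 0, "z": -0.05}, {"jaw": 0}, {"jaw": 0}]' | egrep 'pos|force|wid'
python3 - <<'E'
from h import *
to(*b2w(-.0825,-.0825),.2,0)
E
```

```text
position: [0.4313, 0.2453, -0.0144]
force: [-1.0, 0.5, -0.2]
width: 0.06
grasp_force: 0.0
position: [0.4333, 0.2462, -0.012]
force: [-0.5, -1.1, 7.5]
width: 0.031
grasp_force: 40.1
position: [0.4321, 0.2458, 0.2182]
force: [-0.1, 0.4, -0.2]
width: 0.0308
grasp_force: 39.7
t 21.1 pos [0.4321 0.2458 0.2182] F [-0.1  0.4 -0.2] w 0.030794616769342403 j [ 0.36 -0.1   1.84 -0.    1.39  1.93]
now-axes [0.169  0.4948 0.0181] target-axes [0.1666 0.4957 0.0182] rotvec [-0.002 -0.005 -0.005]
```

```bash

python3 inch.py '[{"jaw": 0, "x": 0.0154, "y": 0.045}, {"jaw": 0, "x": 0.0154, "y": 0.045}, {"jaw": 0, "x": 0.0154, "y": 0.045}, {"jaw": 0, "x": 0.0154, "y": 0.045}, {"jaw": 0, "x": 0.0154, "y": 0.045}, {"jaw": 0, "x": 0.0154, "y": 0.045}, {"jaw": 0, "x": 0.0154, "y": 0.045}, {"jaw": 0, "x": 0.0154, "y": 0.045}, {"jaw": 0, "x": 0.0154, "y": 0.045}, {"jaw": 0, "x": 0.0154, "y": 0.045}, {"jaw": 0, "x": 0.0154, "y": 0.045}, {"jaw": 0}]' | egrep 'pos|force|wid'
python3 inch.py '[{"jaw": 0, "z": 0.04}, {"jaw": 0, "z": 0.04}, {"jaw": 0, "z": 0.04}, {"jaw": 0}, {"jaw": 0.06}, {"jaw": 0.06}, {"jaw": 0.06}, {"jaw": 0.06, "z": -0.04}, {"jaw": 0.06, "z": -0.05}, {"jaw": 0.06, "z": -0.05}, {"jaw": 0.06}]' | egrep 'pos|force|wid'
python3 - <<'E'
from h import *
to(.4102,.184,.15,0)
f=grab('wrist'); rusks(cloud(f),f['pixels'])
E
```

```text
position: [0.5968, -0.2557, 0.2118]
force: [0.1, 1.3, -0.1]
width: 0.0309
grasp_force: 39.8
position: [0.6025, -0.2532, 0.2485]
force: [0.8, -0.5, -0.1]
width: 0.0598
grasp_force: 0.0
t 23.4 pos [ 0.6025 -0.2532  0.2485] F [ 0.8 -0.5 -0.1] w 0.059756034194548086 j [-0.52  0.25  1.42  0.    1.45  1.06]
now-axes [-0.1961 -0.4371  0.091 ] target-axes [-0.1923 -0.4372  0.0985] rotvec [ 0.01  -0.017 -0.005]
[24. 27.] 1415 z [0.087 0.093 0.101] [758.7  -9.8] [20.6 70.5] 45.7 [[726.0, 7.0], [777.0, -42.0], [791.0, -27.0], [741.0, 22.0]]
[276.  73.] 2567 z [0.134 0.136 0.137] [ 711.3 -275.3] [ 15.2 143.3] 4.5 [[698.0, -204.0], [709.0, -347.0], [724.0, -346.0], [713.0, -203.0]]
[ 96. 179.] 33079 z [0.135 0.136 0.137] [593.1 -86.2] [221.5 207.3] 4.8 [[474.0, 8.0], [491.0, -199.0], [712.0, -180.0], [695.0, 26.0]]
[250. 159.] 1700 z [0.065 0.08  0.099] [ 613.2 -250.6] [71.1 33.3] 5.6 [[576.0, -238.0], [579.0, -271.0], [650.0, -264.0], [647.0, -231.0]]
[290. 168.] 500 z [0.041 0.067 0.068] [ 599.8 -304.1] [31.3 22. ] 2.1 [[584.0, -294.0], [585.0, -316.0], [616.0, -315.0], [615.0, -293.0]]
[290. 204.] 683 z [0.026 0.039 0.04 ] [ 540.2 -310.2] [62.1 24.5] 59.4 [[514.0, -331.0], [535.0, -343.0], [567.0, -290.0], [545.0, -277.0]]
[204. 263.] 79 z [0.135 0.136 0.137] [ 510.3 -196.2] [ 6.9 35.7] 83.1 [[492.0, -197.0], [528.0, -202.0], [528.0, -195.0], [493.0, -191.0]]
[  4. 273.] 234 z [0.015 0.02  0.022] [408.6 168.2] [18.6 57.6] 80.1 [[379.0, 164.0], [435.0, 154.0], [439.0, 172.0], [382.0, 182.0]]
```

```bash

python3 inch.py '[{"jaw": 0.06, "x": -0.0196, "y": -0.0437}, {"jaw": 0.06, "x": -0.0196, "y": -0.0437}, {"jaw": 0.06, "x": -0.0196, "y": -0.0437}, {"jaw": 0.06, "x": -0.0196, "y": -0.0437}, {"jaw": 0.06, "x": -0.0196, "y": -0.0437}, {"jaw": 0.06, "x": -0.0196, "y": -0.0437}, {"jaw": 0.06, "x": -0.0196, "y": -0.0437}, {"jaw": 0.06, "x": -0.0196, "y": -0.0437}, {"jaw": 0.06, "x": -0.0196, "y": -0.0437, "z": 0.02}, {"jaw": 0.06, "x": -0.0196, "y": -0.0437, "z": 0.04}, {"jaw": 0.06, "z": 0.04}, {"jaw": 0.06}]' | egrep 'pos|force|wid'
python3 inch.py '[{"jaw": 0.06, "rz": 0.13}, {"jaw": 0.06, "rz": 0.13}, {"jaw": 0.06, "rz": 0.13}, {"jaw": 0.06, "rz": 0.13}, {"jaw": 0.06}, {"jaw": 0.06}]'
python3 - <<'E'
from h import *
f=grab('top'); rusks(cloud(f),f['pixels'],.012,.06); f=grab('wrist'); rusks(cloud(f),f['pixels'],.012,.06)
to(.4102,.184,-.010,-.52)
E
```

```text
position: [0.4037, 0.1771, 0.1393]
force: [-1.1, -0.5, 0.0]
width: 0.06
grasp_force: 0.0
t: 25.25
position: [0.4095, 0.1767, 0.1456]
tool_rot: [[0.866, -0.499, 0.002], [-0.499, -0.866, 0.0], [0.001, -0.001, -1.0]]
force: [-0.5, 0.7, 0.2]
width: 0.0599
grasp_force: 0.0
[386. 217.] 191 z [0.035 0.038 0.042] [ 539.7 -309.7] [58.7 22.2] 64.7 [[517.0, -332.0], [537.0, -341.0], [562.0, -288.0], [542.0, -278.0]]
[248. 179.] 1445 z [0.02  0.021 0.023] [410.8 184.7] [31.  60.3] 60.5 [[377.0, 186.0], [429.0, 156.0], [445.0, 183.0], [392.0, 213.0]]
t 25.35 pos [0.4091 0.1768 0.145 ] F [0.3 0.1 0.5] w 0.05958515844668982 j [ 0.23 -0.17  2.04 -0.    1.26  2.32]
now-axes [-0.0028 -0.0066  0.155 ] target-axes [-0.0026 -0.0068  0.155 ] rotvec [-0.001 -0.001 -0.003]
```

```bash

python3 inch.py '[{"jaw": 0.06, "x": -0.0025, "y": -0.007, "z": 0.04}, {"jaw": 0.06, "z": 0.04}, {"jaw": 0.06, "z": 0.04}, {"jaw": 0.06, "z": 0.033}, {"jaw": 0.06}, {"jaw": 0.06}]' | egrep 'pos|force|wid'
python3 inch.py '[{"jaw": 0}, {"jaw": 0}, {"jaw": 0}, {"jaw": 0}]' 40| egrep 'pos|force|wid'
python3 inch.py '[{"jaw": 0, "z": -0.03}, {"jaw": 0, "z": -0.05}, {"jaw": 0, "z": -0.05}, {"jaw": 0, "z": -0.05}, {"jaw": 0, "z": -0.05, "rz": -0.13}, {"jaw": 0, "rz": -0.13}, {"jaw": 0, "rz": -0.13}, {"jaw": 0, "rz": -0.13}, {"jaw": 0}]' | egrep 'pos|force|wid'
python3 - <<'E'
from h import *
to(*b2w(-.105,-.11),.22,0)
E
```

```text
position: [0.4097, 0.1843, -0.0085]
force: [0.0, 0.6, 0.8]
width: 0.0601
grasp_force: 0.0
position: [0.4122, 0.185, -0.0063]
force: [-0.9, 0.3, 5.4]
width: 0.0302
grasp_force: 39.5
position: [0.4103, 0.1846, 0.2228]
force: [-0.2, 0.5, -0.7]
width: 0.0301
grasp_force: 40.1
t 27.25 pos [0.4103 0.1846 0.2228] F [-0.2  0.5 -0.7] w 0.0300874366577243 j [ 0.25 -0.23  1.95  0.    1.42  1.82]
now-axes [0.1699 0.4629 0.003 ] target-axes [0.1682 0.4636 0.0028] rotvec [-0.001 -0.003 -0.004]
```

```bash

python3 inch.py '[{"jaw": 0, "x": 0.017, "y": 0.0463}, {"jaw": 0, "x": 0.017, "y": 0.0463}, {"jaw": 0, "x": 0.017, "y": 0.0463}, {"jaw": 0, "x": 0.017, "y": 0.0463}, {"jaw": 0, "x": 0.017, "y": 0.0463}, {"jaw": 0, "x": 0.017, "y": 0.0463}, {"jaw": 0, "x": 0.017, "y": 0.0463}, {"jaw": 0, "x": 0.017, "y": 0.0463}, {"jaw": 0, "x": 0.017, "y": 0.0463}, {"jaw": 0, "x": 0.017, "y": 0.0463}, {"jaw": 0}, {"jaw": 0}]' | egrep 'pos|force|wid'
python3 inch.py '[{"jaw": 0, "z": 0.04}, {"jaw": 0, "z": 0.04}, {"jaw": 0, "z": 0.04}, {"jaw": 0}, {"jaw": 0}]' | egrep 'pos|force|wid'
python3 - <<'E'
from h import *
to(*b2w(-.105,-.11),.1,0)
E
```

```text
position: [0.5772, -0.2805, 0.2208]
force: [-0.2, 0.4, -0.3]
width: 0.0302
grasp_force: 40.1
position: [0.5774, -0.2782, 0.1021]
force: [0.3, 0.4, 0.9]
width: 0.0302
grasp_force: 40.1
t 28.95 pos [ 0.5774 -0.2782  0.1021] F [0.3 0.4 0.9] w 0.030244466860581465 j [-0.57  0.35  1.58  0.    1.22  1.  ]
now-axes [0.001  0.0008 0.0021] target-axes [0.001  0.0008 0.0021] rotvec [-0.001  0.    -0.005]
```

```bash

python3 inch.py '[{"jaw": 0.06}, {"jaw": 0.06}, {"jaw": 0.06}, {"jaw": 0.06, "z": -0.05}, {"jaw": 0.06, "z": -0.05}, {"jaw": 0.06, "z": -0.05}, {"jaw": 0.0, "x": -0.02, "y": -0.045}, {"jaw": 0.0, "x": -0.02, "y": -0.045}, {"jaw": 0.0, "x": -0.02, "y": -0.045}, {"jaw": 0, "y": -0.045}, {"jaw": 0, "y": -0.045}, {"jaw": 0}]' | egrep 'pos|force|wid'
python3 - <<'E'
from h import *
f=grab('top','top6.png'); X=cloud(f); rusks(X,f['pixels'],.005); g=grab('scene','sc6.png')
Z=X[...,2]; m=(X[...,0]>.5)&(X[...,0]<.67)&(X[...,1]<-.19)&(X[...,1]>-.33); print('max z in mouth',np.nanmax(Z[170:222,355:400]))
to(*b2w(-.092,.222),.2)
a=cv2.imread('pics/top6.png');b=cv2.imread('pics/sc6.png')
cv2.imwrite('pics/c6.png',np.hstack([cv2.resize(a,(400,300)),cv2.resize(b,(400,300))]))
E
```

```text
position: [0.5187, -0.0494, 0.2527]
force: [0.0, 0.4, 0.0]
width: -0.0003
grasp_force: 0.0
[259. 114.] 687 z [0.126 0.129 0.132] [782.5  13.1] [69.2 68.1] 89.8 [[748.0, -21.0], [816.0, -22.0], [817.0, 48.0], [749.0, 48.0]]
[381. 142.] 361 z [0.131 0.134 0.138] [ 711.7 -276.8] [ 15.8 144.5] 4.5 [[698.0, -205.0], [709.0, -349.0], [725.0, -348.0], [714.0, -204.0]]
[293. 169.] 2978 z [0.132 0.134 0.138] [602.7 -86. ] [210.6 210.4] 6.8 [[486.0, 6.0], [511.0, -203.0], [720.0, -178.0], [695.0, 31.0]]
[138. 176.] 324 z [0.001 0.006 0.085] [627.5 303.8] [104.5 110.7] 83.0 [[566.0, 259.0], [676.0, 245.0], [689.0, 349.0], [579.0, 362.0]]
[364. 176.] 175 z [0.062 0.07  0.079] [ 638.7 -244.8] [52.7 30.2] 13.8 [[609.0, -236.0], [617.0, -266.0], [668.0, -253.0], [661.0, -224.0]]
[191. 173.] 111 z [0.001 0.004 0.008] [660.9 192.6] [93.9 13.3] 84.0 [[649.0, 147.0], [663.0, 145.0], [673.0, 239.0], [659.0, 240.0]]
[212. 205.] 426 z [0.001 0.004 0.008] [580.3 133.3] [ 41.4 156.6] 78.3 [[499.0, 129.0], [653.0, 97.0], [661.0, 138.0], [508.0, 169.0]]
[387. 207.] 401 z [0.036 0.064 0.098] [ 579.7 -297.8] [23.4 71.5] 78.5 [[542.0, -302.0], [612.0, -316.0], [617.0, -293.0], [547.0, -279.0]]
[130. 217.] 124 z [-0.     0.004  0.007] [540. 340.] [74.7 30.8] 55.2 [[506.0, 318.0], [531.0, 301.0], [574.0, 362.0], [549.0, 379.0]]
[160. 224.] 49 z [-0.001  0.004  0.008] [526.5 268. ] [46.  13.9] 80.5 [[516.0, 246.0], [530.0, 244.0], [537.0, 290.0], [523.0, 292.0]]
[185. 227.] 94 z [0.001 0.005 0.009] [521.3 206.6] [69.8 15.4] 72.9 [[504.0, 176.0], [518.0, 171.0], [539.0, 238.0], [524.0, 242.0]]
max z in mouth 0.6565406947557494
t 30.25 pos [ 0.519  -0.0534  0.2524] F [ 0.1 -0.4  0.9] w 8.30261604566576e-05 j [-0.25 -0.06  1.74 -0.    1.46  1.32]
now-axes [ 0.0466 -0.1066  0.0524] target-axes [ 0.055  -0.1026  0.0524] rotvec [ 0.001 -0.002 -0.079]
```

View pics/c6.png

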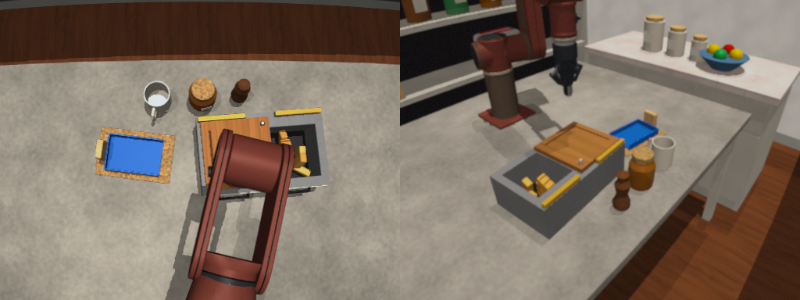

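Both views show a clear counter: the tray is on the mat, every rusk is down in the bin (highest about 0.10, under the rim) and the lid is open. Now swing the lid shut.

```bash

python3 inch.py '[{"jaw": 0, "rz": -0.079}, {"jaw": 0, "x": 0.018, "y": -0.034}, {"jaw": 0, "x": 0.018, "y": -0.034}, {"jaw": 0, "x": 0.018, "y": -0.0345}, {"jaw": 0, "z": 0.05}, {"jaw": 0, "z": 0.05}, {"jaw": 0, "z": 0.03}, {"jaw": 0, "z": 0.018}, {"jaw": 0}, {"jaw": 0}]' | egrep 'pos|force|wid'
python3 - <<'E'
from h import *
to(*b2w(-.092,.217),.103)
a=np.radians(np.linspace(113,210.6,23)); P=.2358*np.c_[np.cos(a),np.sin(a)]
D=np.diff(P,axis=0); D[:,1]*=-1; print(np.round(D,4).tolist())
E
```

```text
position: [0.5656, 0.0508, 0.1038]
force: [-0.2, -0.0, -0.2]
width: 0.0001
grasp_force: 0.0
t 31.25 pos [0.5656 0.0508 0.1038] F [-0.2 -0.  -0.2] w 7.399898318511242e-05 j [-0.05  0.18  1.78 -0.    1.18  1.45]
now-axes [0.0006 0.0028 0.0008] target-axes [0.0006 0.0028 0.0008] rotvec [ 0.    -0.    -0.004]
[[-0.0165, 0.0078], [-0.0159, 0.009], [-0.0151, 0.0102], [-0.0143, 0.0114], [-0.0134, 0.0124], [-0.0124, 0.0134], [-0.0113, 0.0144], [-0.0101, 0.0152], [-0.0089, 0.0159], [-0.0077, 0.0166], [-0.0064, 0.0171], [-0.005, 0.0175], [-0.0037, 0.0179], [-0.0023, 0.0181], [-0.0009, 0.0182], [0.0006, 0.0182], [0.002, 0.0181], [0.0034, 0.0179], [0.0047, 0.0176], [0.0061, 0.0172], [0.0074, 0.0167], [0.0087, 0.0161]]
```

```bash

python3 inch.py '[{"jaw": 0, "x": -0.0165, "y": 0.0105}, {"jaw": 0, "x": -0.0159, "y": 0.009}, {"jaw": 0, "x": -0.0151, "y": 0.0102}, {"jaw": 0, "x": -0.0143, "y": 0.0114}, {"jaw": 0, "x": -0.0134, "y": 0.0124}, {"jaw": 0, "x": -0.0124, "y": 0.0134}, {"jaw": 0, "x": -0.0113, "y": 0.0144}, {"jaw": 0, "x": -0.0101, "y": 0.0152}, {"jaw": 0, "x": -0.0089, "y": 0.0159}, {"jaw": 0, "x": -0.0077, "y": 0.0166}, {"jaw": 0, "x": -0.0064, "y": 0.0171}, {"jaw": 0}]' | egrep 'pos|force|wid'
python3 - <<'E'
from h import *
lid(); a=np.radians(113+97.6/2); to(*b2w(.2358*np.cos(a),.2358*np.sin(a)),.103)
E
```

```text
position: [0.4454, -0.106, 0.1057]
force: [0.9, -0.3, -0.8]
width: 0.0003
grasp_force: 0.0
lid (array([ 557. , -159.3]), array([204.6, 206.5]), 44.6, [[412.0, -158.0], [557.0, -305.0], [702.0, -161.0], [557.0, -14.0]]) rel bin [-0.1172  0.011 ] phi deg -50.4
t 32.5 pos [ 0.4454 -0.105   0.1053] F [ 0.2 -0.7 -0.6] w 6.796684247289583e-05 j [-0.4  -0.09  2.05  0.    1.17  1.1 ]
now-axes [0.0003 0.     0.0024] target-axes [0.0003 0.     0.0023] rotvec [ 0.002 -0.004 -0.005]
```

```bash

python3 inch.py '[{"jaw": 0, "x": -0.005, "y": 0.0175, "z": 0.002}, {"jaw": 0, "x": -0.0037, "y": 0.0179}, {"jaw": 0, "x": -0.0023, "y": 0.0181}, {"jaw": 0, "x": -0.0009, "y": 0.0182}, {"jaw": 0, "x": 0.0006, "y": 0.0182}, {"jaw": 0, "x": 0.002, "y": 0.0181}, {"jaw": 0, "x": 0.0034, "y": 0.0179}, {"jaw": 0, "x": 0.0047, "y": 0.0176}, {"jaw": 0, "x": 0.0061, "y": 0.0172}, {"jaw": 0, "x": 0.0074, "y": 0.0167}, {"jaw": 0, "x": 0.0087, "y": 0.0161}, {"jaw": 0}]' | egrep 'pos|force|wid'
python3 - <<'E'
from h import *
lid(); to(*b2w(-.196,-.12),.103)
E
```

```text
position: [0.4808, -0.2972, 0.1017]
force: [-0.1, 2.4, 0.5]
width: 0.0003
grasp_force: 0.0
lid (array([ 593.3, -245.2]), array([206.7, 206.6]), 2.0, [[486.0, -146.0], [494.0, -352.0], [700.0, -345.0], [693.0, -138.0]]) rel bin [-0.0876 -0.0774] phi deg -3.5
t 33.75 pos [ 0.48   -0.2959  0.1014] F [-0.9  0.9  0.6] w 0.00011808188582877207 j [-0.69  0.18  1.79  0.    1.18  0.81]
now-axes [ 0.0084  0.0007 -0.0016] target-axes [ 0.0084  0.0007 -0.0016] rotvec [ 0.    -0.001 -0.003]
```

```bash

python3 inch.py '[{"jaw": 0, "x": 0.005}, {"jaw": 0, "x": 0.004}, {"jaw": 0}]' | egrep 'pos|force|wid'
python3 inch.py '[{"jaw": 0, "x": 0.003}, {"jaw": 0}]' | egrep 'pos|force|wid'
python3 - <<'E'
from h import *
lid()
E
```

```text
position: [0.4843, -0.2959, 0.101]
force: [-15.9, -9.0, 4.4]
width: -0.0003
grasp_force: 8.4
position: [0.4851, -0.2968, 0.1011]
force: [-24.6, -11.7, 7.1]
width: 0.0004
grasp_force: 12.6
lid (array([ 596.4, -245.6]), array([206.5, 206.4]), 3.2, [[488.0, -148.0], [499.0, -354.0], [705.0, -343.0], [694.0, -137.0]]) rel bin [-0.0845 -0.0781] phi deg -2.3
```

```bash

python3 inch.py '[{"jaw": 0, "x": -0.02}, {"jaw": 0, "x": -0.01, "y": 0.02, "z": -0.03}, {"jaw": 0, "z": -0.05}, {"jaw": 0, "x": -0.05, "z": -0.05}, {"jaw": 0, "x": -0.04}, {"jaw": 0}]' | egrep 'pos|force|wid'
python3 - <<'E'
from h import *
lid(); f=grab('top','top7.png'); X=cloud(f); m=(X[...,2]>.11)&(X[...,2]<.16)
for r in (155,175,195,215,235): print([round(float(X[r,c:c+5,2].mean()),4) for c in range(325,410,12)])
cv2.imwrite('pics/c7.png',cv2.resize(cv2.imread('pics/top7.png')[110:280,235:450],(760,600)))
hsv=cv2.cvtColor(f['pixels'],cv2.COLOR_RGB2HSV); q=X[(hsv[...,0]>20)&(hsv[...,0]<32)&(hsv[...,1]>150)&(X[...,2]>.125)&(X[...,1]<-.19)&(X[...,0]>.68)]
print('rail',rect(q)); to(.5,-.3,.2)
E
```

```text
position: [0.3854, -0.3216, 0.2181]
force: [0.7, 0.1, -0.8]
width: 0.0002
grasp_force: 0.0
lid (array([ 596.1, -246.2]), array([206.3, 207.7]), 3.2, [[487.0, -148.0], [499.0, -356.0], [705.0, -344.0], [693.0, -137.0]]) rel bin [-0.0849 -0.0786] phi deg -2.2
[0.1351, 0.1338, 0.1359, 0.134, 0.1345, 0.134, 0.135, 0.0975]
[0.128, 0.1353, 0.1351, 0.1356, 0.1367, 0.1346, 0.134, 0.1279]
[0.1233, 0.134, 0.1338, 0.1337, 0.135, 0.133, 0.1344, 0.134]
[0.1197, 0.1338, 0.1356, 0.1342, 0.1347, 0.1346, 0.1348, 0.1347]
[0.1188, 0.1333, 0.1368, 0.1237, 0.1188, 0.1188, 0.1189, 0.12]
rail (array([ 711.3, -276. ]), array([ 13.4, 141.4]), 4.6, [[699.0, -206.0], [710.0, -347.0], [724.0, -346.0], [712.0, -205.0]])
t 35.0 pos [ 0.3876 -0.3212  0.2169] F [ 1.1 -0.3 -0.5] w -8.654317441264574e-05 j [-0.85 -0.08  1.83  0.    1.39  0.65]
now-axes [ 0.1137 -0.013   0.0171] target-axes [ 0.1137 -0.0126  0.0169] rotvec [ 0.001 -0.001 -0.004]
```

View pics/c7.png

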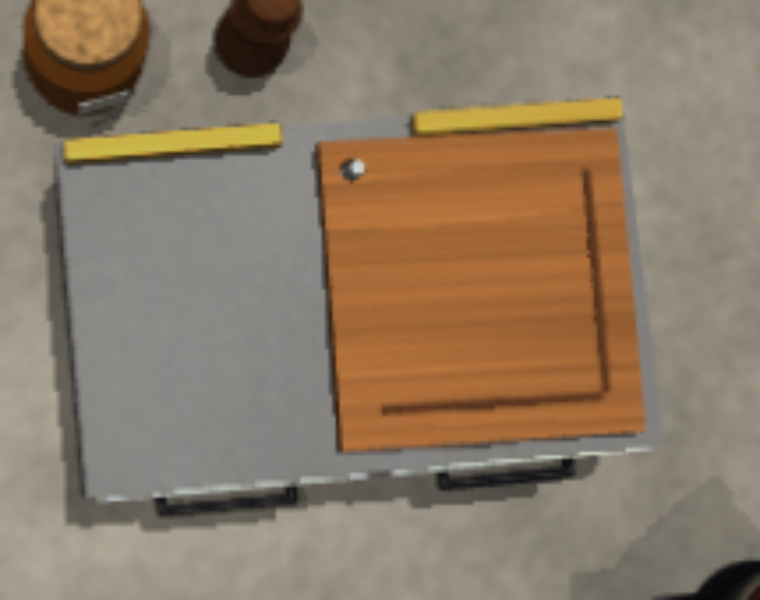

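The crop shows the lid nearly home, with a small wedge gap (about 3 mm) at the outer end of the right rail (620,130). I'll push again nearer the outer corner for more leverage.

```bash

python3 inch.py '[{"jaw": 0, "x": 0.01, "y": 0.0274, "z": 0.04}, {"jaw": 0, "x": 0.02, "z": 0.04}, {"jaw": 0, "x": 0.02, "z": 0.033}, {"jaw": 0, "x": 0.02}, {"jaw": 0, "x": 0.0134}, {"jaw": 0}]' | egrep 'pos|force|wid'
python3 inch.py '[{"jaw": 0, "x": 0.008}, {"jaw": 0, "x": 0.006, "y": 0.001}, {"jaw": 0, "x": 0.004, "y": 0.001}, {"jaw": 0}]' | egrep 'pos|force|wid'
python3 inch.py '[{"jaw": 0, "x": 0.003, "y": 0.001}, {"jaw": 0}]' | egrep 'pos|force|wid'
python3 - <<'E'
from h import *
to(*b2w(-.196,-.165),.104)
lid()
E
```

```text
position: [0.4751, -0.3423, 0.1036]
force: [-0.2, 0.2, 0.3]
width: -0.0005
grasp_force: 0.0
position: [0.4903, -0.3453, 0.1045]
force: [-3.4, -2.4, 0.9]
width: -0.0001
grasp_force: 2.0
position: [0.4925, -0.3467, 0.1044]
force: [-5.4, -4.6, 1.6]
width: 0.0005
grasp_force: 3.2
t 36.2 pos [ 0.4925 -0.3467  0.1044] F [-5.4 -4.6  1.6] w 0.0005011086553384887 j [-0.74  0.26  1.68 -0.    1.2   0.76]
now-axes [-0.0002 -0.0059  0.0004] target-axes [-0.0002 -0.0059  0.0004] rotvec [ 0.003  0.002 -0.004]
lid (array([ 598.9, -248.2]), array([206.3, 207.2]), 5.0, [[487.0, -154.0], [505.0, -360.0], [711.0, -342.0], [693.0, -136.0]]) rel bin [-0.0822 -0.0809] phi deg -0.5
```

```bash

python3 inch.py '[{"jaw": 0, "x": 0.003}, {"jaw": 0}]' | egrep 'pos|force|wid'
python3 inch.py '[{"jaw": 0, "x": -0.03}, {"jaw": 0, "x": -0.03}, {"jaw": 0, "x": -0.03, "z": -0.05}, {"jaw": 0, "x": -0.03, "z": -0.05}, {"jaw": 0, "x": -0.04, "y": 0.02, "z": -0.05}, {"jaw": 0}]' | egrep 'pos|force|wid'
python3 - <<'E'
from h import *
lid(); f=grab('top','top8.png'); X=cloud(f); rusks(X,f['pixels'],.012,.06); g=grab('scene','sc8.png')
a=cv2.imread('pics/top8.png');b=cv2.imread('pics/sc8.png')
cv2.imwrite('pics/c8.png',np.hstack([cv2.resize(a[100:300,90:440],(400,300)),cv2.resize(b,(400,300))]))
E
```

```text
position: [0.4937, -0.3474, 0.1044]
force: [-12.7, -8.5, 3.5]
width: 0.0001
grasp_force: 6.8
position: [0.3567, -0.374, 0.2343]
force: [0.8, -0.3, -0.1]
width: 0.0
grasp_force: 0.0
lid (array([ 599.2, -248.7]), array([206.7, 207.2]), 5.0, [[487.0, -155.0], [505.0, -361.0], [711.0, -343.0], [693.0, -136.0]]) rel bin [-0.082  -0.0814] phi deg -0.2
```

View pics/c8.png

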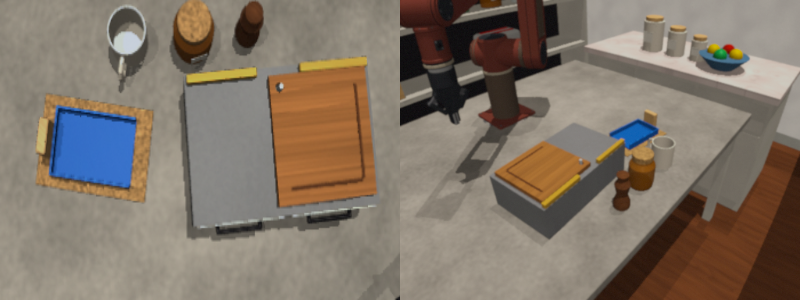

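The lid is home against the rail and flat, the tray is centred on the mat, no loose rusks remain, and the jar, mug and mill haven't moved. Handing in.

```bash
python3 -c "
from station import env
print(env.job_done())"
```

```text
the job is handed in; nothing more can be done
None
```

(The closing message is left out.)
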